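# Turn the latch plate over for inspection

## Robot

A 6-joint arm with a two-finger parallel gripper is mounted at the origin on the work surface. World frame = base frame: x ahead of the robot, y to its left, z up, the work surface at z = 0. Lengths are in m, angles in rad, forces in N, time in s.
With the tool pointing down it reaches from about 0.275 to 0.825 m from the base axis. Payload 4.9 kg.
Tool frame: the origin (TCP) lies midway between the tips of the shut fingers; the grasp point (between the pads) lies 19 mm behind it (bot.grip_depth is the distance from the TCP to the grasp point, in m); z points along the fingers, y is the line along which they close (so a half turn about z gives the same grasp; the last joint's range is limited). The gripper opens to 85 mm and grips with 20 to 120 N. Pads are 22 mm wide; open, the fingers measure 114 mm over their backs; the gripper's body (76 mm by 85 mm) begins 54 mm behind the grasp point. The pads swing forward as they close: fully open they stand 13 mm farther back than shut.
Start: joints at [-1.395, 0.326, -0.193, 1.052, 0, 1.437], TCP at [0.168, -0.524, 0.231] pointing down, gripper open.
Joint ranges: [-2.65, 2.65], [-0.97, 1.79], [-1.3, 1.35], [-1.93, 2.1], [-1.47, 1.37], [-3.14, 3.14]. Speed limits (rad/s): [2.57, 2.57, 3.14, 3.14, 3.14, 3.14].

## Interface

Orientations are given as a unit quaternion [w, x, y, z].
In Python, from cell import bot gives the robot as it stands. Calls block until the motion is done:
- bot.move_pose(position, orientation): joint-space move of the TCP to a pose.
- bot.move_linear(position, speed=0.15, rotation=None, until_force=None): straight line of the TCP; rotation=None keeps the orientation; speed is the mean speed in m/s. With until_force (N) it stops when the force on the tool has changed by that much, and returns True; else False.
- bot.goto_joints(angles): joint-space move.
- bot.set_gripper(opening, grasp_force=None): opening from 0.0 (shut) to 1.0 (fully open); grasp_force is the grip in N (None keeps the last); returns when the fingers have stopped.
- bot.wait(seconds).
- bot.solve_ik(position, orientation): joint angles nearest the present ones, or None.
- bot.camera(name): name is "scene" or "top" or "wrist"; returns the picture (480x640x3 uint8, red, green, blue); there is no depth.
- bot.calibration(name): a dict with "mtx" (3x3 intrinsics, pixels), "extrinsics" (4x4, takes a point from world to camera coordinates); the wrist camera has in their place "hand_eye" (4x4, takes a point from camera to tool coordinates, whose origin is the TCP and whose axes are the flange's). Camera axes: x right, y down, z forward; pixel columns grow to the right and rows downward; lengths in m; the calibration is good to about 2 mm. A picture is of the moment at which its call begins: read the wrist's pose just before it. calibration takes no time and is no camera call.
A pose or a line that the arm cannot do raises bot.PlanningError and nothing moves.
- bot.close_job(): hands the job in; it is judged then, once.
Trained networks look in the newest picture that a camera, given by its name, has taken for a name from the list of things; names that differ only in an ending like _2 or _b are one class to them, and where a whole thing is asked for, a point or a joint stands for the part that bears it (a point fixed in the world has none). Each returns a list of dicts, best first, with "confidence" (0 to 1); they miss things now and then, are a little off and sometimes report something else, mostly with a low value. They report only what shows in the picture. A call takes as long as a camera call. They do not tell look-alikes from the thing itself.
- bot.search_frame(camera, thing): "bbox" ([left, top, width, height] in pixels, round what is visible of it).
Readings, each from a call of its own:
- bot.read_clock(): time.
- bot.read_joint_positions(): joint angles.
- bot.read_joint_vel(): joint speeds.
- bot.read_joint_efforts(): joint torques, N m.
- bot.read_position(): TCP position.
- bot.read_tool_rot(): TCP orientation.
- bot.read_ft_force(): force on the tool from outside, world axes, zero at the start.
- bot.read_moment(): the same for the moment, N m.
- bot.read_gripper_width(): opening from 0.0 (shut) to 1.0 (fully open).
- bot.read_finger_force(): force on a finger pad.
Only numpy, scipy, OpenCV 4.12 (cv2) and the standard library are available. Lean on these libraries where they do the work, as an engineer would, in place of code of your own. Each camera call takes 0.05 s, during which the arm holds its last target. There are 200 camera calls.

## Task

Lift the long latch plate, which shows its red face, off the top of the pile of plates leaning on the grey rack. Turn it over and stand it on the yellow rest with its bare aluminium face to the front, the side with the lip: short edge down on the ledge, about in the middle, leaning flat back against the board. Don't drop it, and leave the two short plates and everything else on the bench where they are.

Things in the scene. Friction and masses are not known exactly. Their poses are not given: they have to be found in the camera images.
- plate: Long latch plate 120 x 80 x 8 mm, rigid, 0.15-0.25 kg, 30 mm square window in its middle, one face red, the other bare aluminium. Origin at its centre; x along the 120 mm, y along the 80, z out of the red face. At the start foremost on the grey rack, red to the front, x down the slope. Its upper 50 mm stand free front and back: pinch its 8 mm thickness there, from above along the slope.
- rack_board: Board of the fixed grey rack: flat, 70 mm up the slope, 100 wide, 6 thick, 24 deg back from upright. Origin: mid-width of the corner with the ledge, 30 mm above the table. x DOWN the slope, y across, z out of the front face, away from the robot and up. Board spans x -70..0 mm; the ledge (x = 0) is square to it, 32 mm deep (24 mm of plates, 8 spare); lip 10 mm high.
- rest_board: Board of the fixed yellow rest: flat, 70 mm up the slope, 100 wide, 6 thick, 24 deg back from upright. Origin: mid-width of the corner with the ledge, 30 mm above the table. x DOWN the slope, y across, z out of the front face, away from the robot and up. Board spans x -70..0 mm; the ledge (x = 0) is square to it, 20 mm deep, lip 10 mm high. Seated, a plate's centre is at x -60, y 0, z 4 mm.
- short_a: Short dark steel-coloured plate 68 x 72 x 8 mm, 0.1 kg, square 24 mm window; rearmost in the pile, against the grey rack's board. Loose; origin at its centre, x down the slope, z out of its front face.
- short_b: Same as short_a; middle of the pile, between short_a and the long latch plate. Loose.
- roll_pin: Black roll pin lying on the bench between the stands, 18 mm diameter, 60 mm long along x; origin on its underside. Bystander.
- pin_punch: Aluminium pin punch lying on the bench, 130 mm long along x, 14 mm thick; origin on its underside. Bystander.
- hook_tip: Yellow crane hook tip casting lying on the bench beyond the stands, about 95 x 105 x 32 mm; origin on its underside. Bystander.
- grease_tin: Green grease tin standing on the bench beyond the stands, 66 mm diameter, 55 mm tall; origin under its centre. Bystander.
There are look-alikes about, which are no part of the job. What is shaped like the part that bears rack_board but blue or orange is not meant.

How it is judged:
On the way:
1. the long plate is lifted off the pile, clear of the grey rack and the short plates (contact force between plate and rack_board below 0.05 N and contact force between plate and short_b below 0.05 N and distance between plate and rack_board above 0.09 m), for 0.2 s.
At the end, for the whole second after the job is handed in: The long plate is at rest on the yellow rest, bare face front, short edge on the ledge (centre 54-68 mm up the slope), within 22 mm of the middle, 0.17 rad of the slope, 0.16 rad of flat, 14 mm of the board. Short plates within 25 mm, other things within 30 mm, of their starts (angle between plate's own z axis and vertical between 1.75 and 2.25 rad and angle between the z axis of plate and the z axis of rest_board, either way round below 0.16 rad and angle between the x axis of plate and the x axis of rest_board, either way round below 0.17 rad and x of plate in the frame of rest_board between -0.068 and -0.054 m and y of plate in the frame of rest_board between -0.022 and 0.022 m and z of plate in the frame of rest_board between 0 and 0.014 m and contact force between plate and rest_board above 0.3 N and linear speed of plate below 0.02 m/s and distance of each of short_a, short_b from where it was at the start of the episode below 0.025 m and distance of each of roll_pin, pin_punch, hook_tip, grease_tin from where it was at the start of the episode below 0.03 m); the robot touches nothing.
It fails at once if the long plate was dropped or thrown (over 0.7 m/s with no finger on it) (linear speed of plate above 0.7 m/s and contact force between the fingers and plate below 0.1 N).
It fails at once if a short plate was displaced by more than 25 mm (distance of any of short_a, short_b from where it was at the start of the episode above 0.025 m).
It fails at once if a bystander on the bench was displaced by more than 30 mm (distance of any of roll_pin, pin_punch, hook_tip, grease_tin from where it was at the start of the episode above 0.03 m).
It also fails if it takes over 42 s, if anything falls off the work surface, if the arm or the gripper's body presses on something with over 40 N, if the wrist force passes 120 N, or if a joint passes its speed limit or range.

## Working session

There is one attempt and no reset: what is moved stays moved. The work goes in short steps, each a Python script; the robot and the scene stay as the last script left them, time stands still between calls to the robot, and variables do not carry over. Pictures are saved under pics/ and viewed, at most 10 in all, crops included, and the job is handed in when it is done.

```bash
mkdir -p pics; python3 - <<'E'
from cell import bot
import cv2,numpy as np
ims=[]
for n in("scene","top"):
    im=bot.camera(n); cv2.imwrite(f"pics/{n}0.png",im[:,:,::-1])
    c=bot.calibration(n); print(n,np.round(c["mtx"],1).tolist(),np.round(c["extrinsics"],3).tolist())
    for t in("plate","rack_board","rest_board","short_a","roll_pin","pin_punch","hook_tip","grease_tin"):
        print(t,[(np.round(d["bbox"]).tolist(),round(d["confidence"],2)) for d in bot.search_frame(n,t)][:4])
print(bot.calibration("wrist"),bot.read_clock(),bot.read_tool_rot())
E
```

```text
scene [[504.9, 0.0, 312.1], [0.0, 504.9, 243.2], [0.0, 0.0, 1.0]] [[0.009, 1.0, 0.013, -0.038], [0.808, 0.0, -0.59, -0.358], [-0.59, 0.015, -0.808, 1.349], [0.0, 0.0, 0.0, 1.0]]
plate [([354.0, 257.0, 57.0, 60.0], 0.58)]
rack_board [([414.0, 133.0, 54.0, 49.0], 0.95), ([354.0, 270.0, 60.0, 58.0], 0.92), ([208.0, 182.0, 52.0, 45.0], 0.76), ([360.0, 190.0, 60.0, 49.0], 0.66)]
rest_board [([145.0, 287.0, 56.0, 47.0], 0.83)]
short_a [([373.0, 281.0, 16.0, 12.0], 0.54)]
roll_pin [([284.0, 248.0, 25.0, 23.0], 0.75)]
pin_punch [([287.0, 284.0, 20.0, 64.0], 0.82)]
hook_tip [([324.0, 348.0, 59.0, 49.0], 0.69), ([286.0, 246.0, 24.0, 26.0], 0.29)]
grease_tin [([237.0, 348.0, 39.0, 45.0], 0.6)]
top [[486.1, 0.0, 319.0], [0.0, 486.1, 242.4], [0.0, 0.0, 1.0]] [[-0.093, -0.996, 0.001, 0.086], [-0.976, 0.091, -0.199, 0.502], [0.198, -0.019, -0.98, 0.909], [0.0, 0.0, 0.0, 1.0]]
plate [([224.0, 187.0, 57.0, 14.0], 0.7), ([255.0, 124.0, 49.0, 39.0], 0.53)]
rack_board [([223.0, 177.0, 58.0, 32.0], 0.97), ([387.0, 277.0, 62.0, 40.0], 0.94), ([211.0, 276.0, 64.0, 43.0], 0.89), ([133.0, 176.0, 56.0, 31.0],
[... 173 characters left out ...]
13.0, 62.0], 0.88)]
hook_tip [([256.0, 126.0, 47.0, 38.0], 0.86)]
grease_tin [([344.0, 116.0, 32.0, 35.0], 0.55)]
{'mtx': array([[381.75049953,   0.        , 318.38629184],
       [  0.        , 381.75049953, 239.84727093],
       [  0.        ,   0.        ,   1.        ]]), 'hand_eye': array([[ 1.04303960e-03, -9.47311256e-01, -3.20312811e-01,
         8.28844501e-02],
       [ 9.99999380e-01,  1.11294619e-03, -3.51765290e-05,
        -1.10338230e-04],
       [ 3.89814044e-04, -3.20312576e-01,  9.47311829e-01,
        -1.41778016e-01],
       [ 0.00000000e+00,  0.00000000e+00,  0.00000000e+00,
         1.00000000e+00]])} 0.9 [ 9.88755174e-06  9.88027467e-01  1.54278072e-01 -1.27927837e-05]
```

View pics/scene0.png

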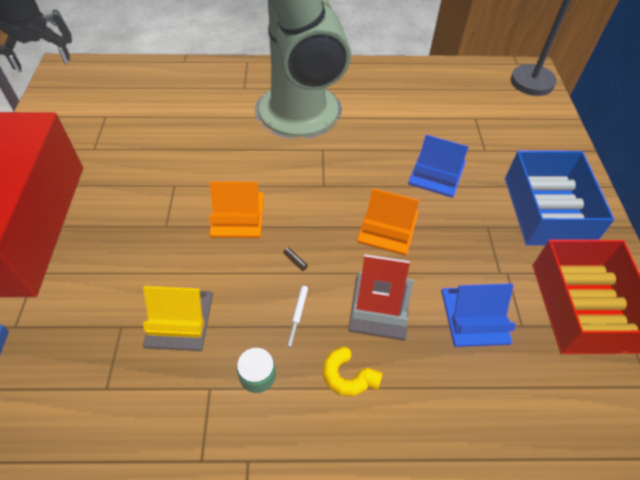

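View pics/top0.png

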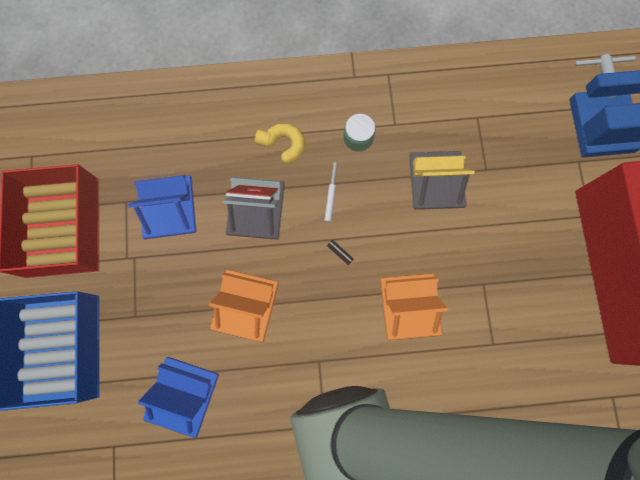

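The scene picture shows the red plate on the grey rack at about (383,285) and the yellow rest at about (173,310). The orange and blue stands are look-alikes. The top view agrees: rack at (252,200), rest at (440,170). I'll get rough positions, then look closely with the wrist camera.

```bash
cat > h.py <<'E'
from cell import bot
import cv2,numpy as np
from scipy.spatial.transform import Rotation as R
def q2R(q): return R.from_quat([q[1],q[2],q[3],q[0]]).as_matrix()
def R2q(M): a=R.from_matrix(M).as_quat(); return [a[3],a[0],a[1],a[2]]
def tri(P1,p1,P2,p2):
    X=cv2.triangulatePoints(P1,P2,np.array(p1,float).reshape(2,1),np.array(p2,float).reshape(2,1)); return (X[:3]/X[3]).ravel()
def P(n):
    c=bot.calibration(n); return c["mtx"]@c["extrinsics"][:3]
def shot(name):
    p=np.array(bot.read_position()); q=bot.read_tool_rot(); im=bot.camera("wrist")
    T=np.eye(4); T[:3,:3]=q2R(q); T[:3,3]=p
    E=np.linalg.inv(T@bot.calibration("wrist")["hand_eye"])
    cv2.imwrite(f"pics/{name}.png",im[:,:,::-1]); np.save(f"pics/{name}.npy",bot.calibration("wrist")["mtx"]@E[:3]); return im
E
python3 - <<'E'
from h import *
s,t=P("scene"),P("top")
for n,a,b in [("plate top mid",(387,258),(252,193)),("plate topL(+y)",(410,260),(226,190)),("topR",(364,256),(279,196)),("rest top +y",(200,288),(420,172)),("rest top -y",(145,287),(473,170))]:
    X=tri(s,a,t,b); h=s@np.r_[X,1]; print(n,X.round(3),(h[:2]/h[2]-a).round(1))
D=R2q(np.array([[1,0,0],[0,-1,0],[0,0,-1.]]))
for y in(.165,-.24):
  for x in (.45,.5,.55): print(x,y,bot.solve_ik([x,y,.3],D) is not None)
E
```

```text
plate top mid [0.588 0.157 0.154] [-2.3  0. ]
plate topL(+y) [0.596 0.199 0.16 ] [-0.4  0. ]
topR [0.58  0.114 0.149] [-4.6 -0.1]
rest top +y [ 0.617 -0.168  0.101] [0.8 0.1]
rest top -y [ 0.612 -0.269  0.098] [-0.2 -0.1]
0.45 0.165 True
0.5 0.165 True
0.55 0.165 True
0.45 -0.24 True
0.5 -0.24 True
0.55 -0.24 True
```

```bash
python3 - <<'E'
from h import *
D=R2q(np.array([[1,0,0],[0,-1,0],[0,0,-1.]]))
for n,p in [("r1",(.65,-.27,.27)),("r2",(.65,-.17,.27)),("p1",(.63,.10,.27)),("p2",(.63,.20,.27))]:
    bot.move_pose(p,D); bot.wait(.1); shot(n)
    print(n,[(np.round(d["bbox"]).tolist(),round(d["confidence"],2)) for d in bot.search_frame("wrist","rest_board" if n[0]=="r" else "plate")][:3])
print(bot.read_clock())
for a in "rp": 
    i=np.hstack([cv2.imread(f"pics/{a}{k}.png") for k in(1,2)]); cv2.imwrite(f"pics/{a}12.png",cv2.resize(i,(800,300),interpolation=cv2.INTER_AREA))
E
```

```text
r1 [([210.0, 172.0, 113.0, 84.0], 0.93)]
r2 [([321.0, 172.0, 113.0, 82.0], 0.95)]
p1 [([186.0, 183.0, 118.0, 115.0], 0.65)]
p2 [([317.0, 181.0, 102.0, 118.0], 0.82)]
9.4667
```

```bash
python3 - <<'E'
import cv2,numpy as np
o=dict(r1=(180,150),r2=(290,150),p1=(150,170),p2=(270,170))
c={k:cv2.resize(cv2.imread(f"pics/{k}.png")[y:y+150,x:x+200],None,fx=2,fy=2,interpolation=cv2.INTER_CUBIC) for k,(x,y) in o.items()}
cv2.imwrite("pics/quad.png",np.vstack([np.hstack([c["r1"],c["r2"]]),np.hstack([c["p1"],c["p2"]])]))
E
```

```text
(no output)
```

View pics/quad.png

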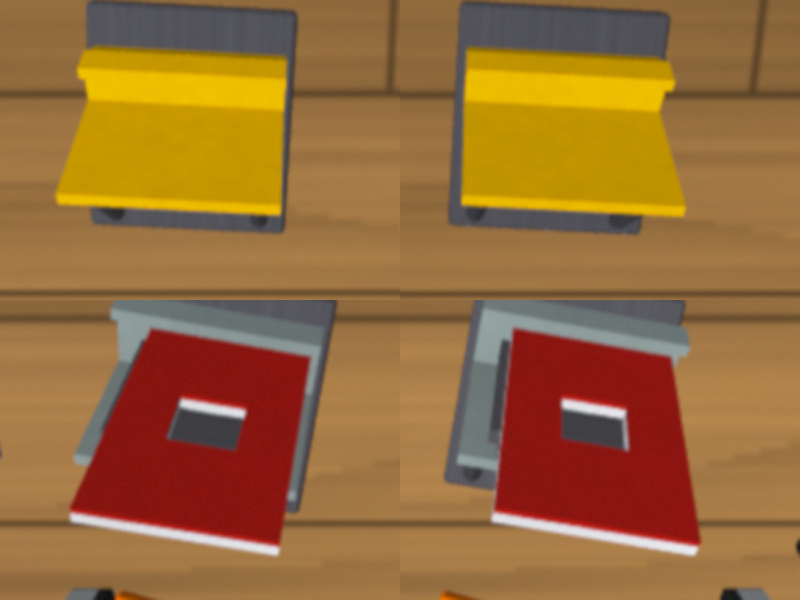

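The bottom panels show all four red corners in both views, with the plate's top edge towards the robot. The upper panels show the rest's board with its top edge and ledge corner. I'll refine the corners to sub-pixel and fit the poses.

```bash
cat > fit.py <<'E'
from h import *
from scipy.optimize import least_squares
t=np.radians(24)
def frame(yaw,tilt=t):  # columns: x down slope, y, z out of front
    x=np.array([np.sin(tilt),0,-np.cos(tilt)]); z=np.array([np.cos(tilt),0,np.sin(tilt)])
    return R.from_euler("z",yaw).as_matrix()@np.c_[x,np.cross(z,x),z]
# object points in board frame of a plane piece; pixels in the two views
S={"plate":(np.array([[60,40,0],[60,-40,0],[-60,-40,0],[-60,40,0]])/1e3,
   {"p1":[(225,185),(305,198.5),(289.5,293-19*0-20),(185.5,277-20)],"p2":[]}),}
E
python3 - <<'E'
from h import *
from scipy.optimize import least_squares
from fit import frame
px={"plate":{"p1":[(225,185),(305,198.5),(289.5,293),(185.5,277)],"p2":[(326.5,185),(405,198.5),(419,293),(317.5,277)]},
    "rest":{"r1":[(223.5,200),(321.5,204),(320.5,252.5),(210,246.5)],"r2":[(323,200.5),(420.5,204),(432,253.5),(321.5,249.5)]}}
# order: lower-left, lower-right, upper-right, upper-left in image; image left = +y
obj={"plate":np.array([[60,40,0],[60,-40,0],[-60,-40,0],[-60,40,0]])/1e3,
     "rest":np.array([[0,50,0],[0,-50,0],[-70,-50,0],[-70,50,0]])/1e3}
res={}
for k,v in px.items():
    Ps,pts=[],[]
    for n,p in v.items():
        g=cv2.imread(f"pics/{n}.png")
        ch=g[:,:,2].astype(int)-g[:,:,1] if k=="plate" else g[:,:,2]
        ch=np.clip(ch,0,255).astype(np.uint8)
        q=np.array(p,np.float32).reshape(-1,1,2); r=cv2.cornerSubPix(ch,q.copy(),(3,3),(-1,-1),(3,30,.01))
        print(n,(r-q).reshape(-1,2).round(1).tolist())
        bad=np.abs(r-q).max(2)>2.5; r[bad]=q[bad]
        pts.append(r.reshape(-1,2)); Ps.append(np.load(f"pics/{n}.npy"))
    T=np.array([tri(Ps[0],a,Ps[1],b) for a,b in zip(*pts)]); print(k,"tri\n",T.round(4).tolist())
    print("edges",[round(np.linalg.norm(T[i]-T[(i+1)%4])*1e3,1) for i in range(4)])
    def f(s,free=True):
        X=obj[k]@frame(s[3],s[4]).T+s[:3]; e=[]
        for M,u in zip(Ps,pts):
            h=np.c_[X,np.ones(4)]@M.T; e.append(h[:,:2]/h[:,2:]-u)
        return np.ravel(e)
    s=least_squares(f,np.r_[T.mean(0),0.,.42]).x; print(k,"5dof",s.round(4),np.degrees(s[4]).round(1),"rms",f(s).std().round(2))
    s4=least_squares(lambda a:f(np.r_[a,np.radians(24)]),s[:4]).x; print("tilt fixed",s4.round(4),f(np.r_[s4,np.radians(24)]).reshape(2,4,2).round(1).tolist())
    res[k]=s4
np.savez("poses.npz",**res)
for k,o in(("plate",[.06,0,-.024]),("rest",[0,0,0])): print(k,"corner origin",(res[k][:3]+frame(res[k][3])@o).round(4),"(z should be .030)")
E
```

```text
p1 [[0.4000000059604645, -1.0], [-0.5, -0.20000000298023224], [-0.699999988079071, -0.30000001192092896], [-0.8999999761581421, -1.399999976158142]]
p2 [[0.10000000149011612, -1.0], [-0.30000001192092896, -0.20000000298023224], [-0.0, -0.4000000059604645], [-0.6000000238418579, -1.399999976158142]]
plate tri
 [[0.6445, 0.1917, 0.0387], [0.6305, 0.114, 0.0396], [0.581, 0.1228, 0.1481], [0.5953, 0.2008, 0.1483]]
edges [np.float64(78.9), np.float64(119.6), np.float64(79.3), np.float64(120.6)]
plate 5dof [ 0.6125  0.1573  0.0927 -0.1806  0.434 ] 24.9 rms 0.29
tilt fixed [ 0.6128  0.1573  0.0938 -0.1808] [[[-0.6, 0.6], [0.5, 0.7], [0.5, -0.5], [-0.5, -0.7]], [[-0.6, 0.7], [0.2, 0.8], [0.8, -0.3], [-0.3, -0.6]]]
r1 [[-0.30000001192092896, -2.799999952316284], [0.6000000238418579, -1.5], [0.0, 0.0], [0.0, 0.0]]
r2 [[0.0, 0.0], [0.0, 0.0], [0.699999988079071, 0.10000000149011612], [-1.100000023841858, 2.799999952316284]]
rest tri
 [[0.647, -0.1752, 0.0341], [0.6432, -0.2747, 0.0313], [0.612, -0.2728, 0.0923], [0.6155, -0.1733, 0.0887]]
edges [np.float64(99.6), np.float64(68.5), np.float64(99.6), np.float64(63.1)]
rest 5dof [ 0.6442 -0.2247  0.0284 -0.0416  0.4462] 25.6 rms 0.68
tilt fixed [ 0.6435 -0.2246  0.0288 -0.0417] [[[0.8, 0.1], [-0.1, 1.4], [0.7, -0.7], [-1.3, 0.9]], [[-0.6, 0.3], [-0.8, 0.8], [0.9, -1.0], [0.2, -1.3]]]
plate corner origin [0.6152 0.1569 0.0292] (z should be .030)
rest corner origin [ 0.6435 -0.2246  0.0288] (z should be .030)
```

```bash
cat > plan.py <<'E'
from h import *
from fit import frame
d=np.load("poses.npz"); pl,rs=d["plate"],d["rest"]
Rp,Rr=frame(pl[3]),frame(rs[3])
Cp=pl[:3]+Rp@[0,0,-.004]          # plate centre
def tool(Rm,s): # tool axes from plate axes: z=x, y=s*z
    y=s*Rm[:,2]; z=Rm[:,0]; return np.c_[np.cross(y,z),y,z]
GX=-.022                           # TCP in plate frame x
def grasp(s,up=0): return Cp+Rp@[GX-up,0,0],R2q(tool(Rp,s))
Rt=Rr@np.diag([1,-1,-1])           # seated plate axes, turned over
def place(s,up=0,out=0): return rs[:3]+Rr@[-.060+GX-up,0,.004+out],R2q(tool(Rt,s))
E
python3 - <<'E'
from plan import *
for s in(1,-1):
    for n,a in(("grasp",grasp(s)),("pre",grasp(s,.06)),("lift",grasp(s,.15)),("place",place(s)),("placeup",place(s,.12,.005))):
        j=bot.solve_ik(*a); print(s,n,a[0].round(3),None if j is None else np.round(j,2))
print(bot.read_joint_positions(),bot.read_clock())
E
```

```text
1 grasp [0.6   0.16  0.112] [ 0.22  0.35 -0.61  0.22 -0.16  1.94]
1 pre [0.576 0.164 0.167] [ 0.24  0.24 -0.59  0.35 -0.17  1.96]
1 lift [0.54  0.171 0.249] [ 0.27  0.09 -0.54  0.56 -0.18  1.99]
1 place [ 0.614 -0.223  0.105] [-0.56  0.4  -0.55  0.25  0.2  -2.05]
1 placeup [ 0.57  -0.222  0.217] [-0.6   0.19 -0.5   0.51  0.22 -2.09]
-1 grasp [0.6   0.16  0.112] [ 0.22  0.35 -0.61  0.22 -0.16 -1.2 ]
-1 pre [0.576 0.164 0.167] [ 0.24  0.24 -0.59  0.35 -0.17 -1.18]
-1 lift [0.54  0.171 0.249] [ 0.27  0.09 -0.54  0.56 -0.18 -1.15]
-1 place [ 0.614 -0.223  0.105] [-0.56  0.4  -0.55  0.25  0.2   1.09]
-1 placeup [ 0.57  -0.222  0.217] [-0.6   0.19 -0.5   0.51  0.22  1.05]
[ 1.94252235e-01  5.22434042e-01  2.08451240e-01  1.25685582e+00
 -2.23351600e-04 -2.94584484e+00] 9.4667
```

```bash
python3 - <<'E'
from plan import *
s=-1
bot.move_pose(*grasp(s,.12)); bot.set_gripper(.5,50)
print(bot.move_linear(grasp(s)[0],speed=.12,until_force=6), (np.array(bot.read_position())-grasp(s)[0]).round(4))
im=shot("g1"); cv2.imwrite("pics/sg1.png",bot.camera("scene")[200:350,300:460,::-1])
bot.set_gripper(0,50); print(bot.read_gripper_width(),bot.read_finger_force(),bot.read_ft_force(),bot.read_clock())
a=cv2.resize(cv2.imread("pics/g1.png"),(400,300)); b=cv2.resize(cv2.imread("pics/sg1.png"),(320,300)); cv2.imwrite("pics/g1b.png",np.hstack([a,b]))
E
```

```text
False [0.0003 0.0002 0.0007]
0.08695789578381533 50.641268491744995 [ 0.49830078 -0.14356848  3.90700877] 13.175
```

View pics/g1b.png

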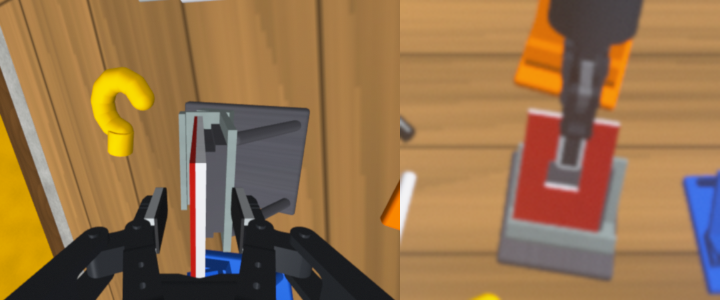

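The wrist view (left) shows the plate edge at about x=200, between the two fingers. The gripped width is about 8 mm, so the plate is held. Next I'll lift it, carry it over and check.

```bash
python3 - <<'E'
from plan import *
s=-1
bot.move_linear(grasp(s,.03)[0],speed=.06)
bot.move_linear(grasp(s,.18)[0],speed=.15); bot.wait(.25)
print(bot.read_gripper_width(),bot.read_ft_force(),bot.read_clock())
bot.move_pose(*place(s,.11,.004)); bot.wait(.3)
print((np.array(bot.read_position())-place(s,.11,.004)[0]).round(4),bot.read_gripper_width(),bot.read_finger_force(),bot.read_ft_force(),bot.read_clock())
im=bot.camera("scene")[200:350,:, ::-1]; shot("t1")
b=cv2.resize(im[:,100:440],(680,300)); cv2.imwrite("pics/t1b.png",np.vstack([b,cv2.resize(cv2.imread("pics/t1.png"),(400,300))[:,:].copy() if False else np.pad(cv2.resize(cv2.imread("pics/t1.png"),(400,300)),((0,0),(0,280),(0,0)))]))
E
```

```text
0.08624277303032062 [-0.21719091  0.60065095 -2.06277768] 15.225
[0.0001 0.0004 0.0001] 0.08949542048564413 50.16413748264313 [ 0.22973058  0.98214573 -2.1832482 ] 17.425
```

View pics/t1b.png

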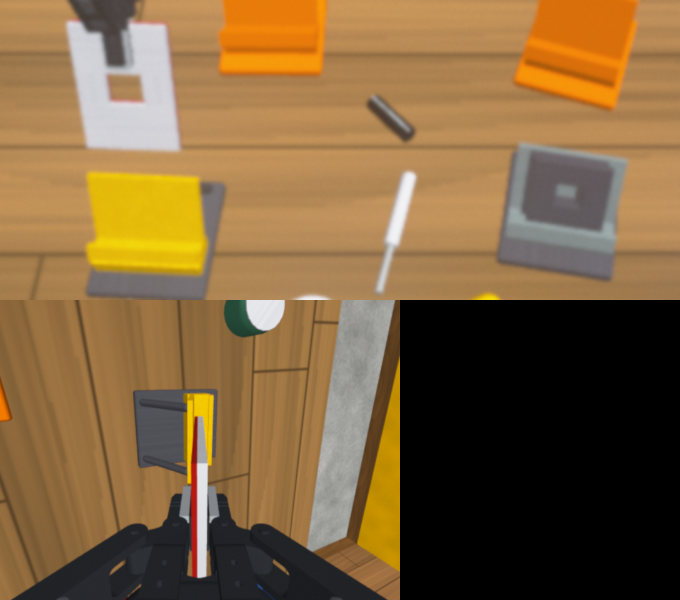

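The plate is held bare side to the front above the yellow rest, and the short plates are still in the grey rack. I'll check its in-plane angle in the grip against the nominal pose before seating it.

```bash
python3 - <<'E'
from plan import *
from scipy.optimize import least_squares
im=bot.camera("scene"); M=P("scene")
T,q=place(-1,.11,.004); C=T+Rr@[-GX,0,0]
def proj(X): h=np.c_[X,np.ones(len(X))]@M.T; return h[:,:2]/h[:,2:]
o=np.array([[60,40,4],[60,-40,4],[-60,-40,4],[-60,40,4]])/1e3   # rest-frame, front face
g=im.astype(int); m=((g.min(2)>150)&(g.max(2)-g.min(2)<40)).astype(np.uint8)
m[:, :125]=0;m[:,200:]=0;m[:200]=0;m[285:]=0
cs=max(cv2.findContours(m,0,2)[0],key=cv2.contourArea)
ap=cv2.approxPolyDP(cv2.convexHull(cs),3,True).reshape(-1,2); print("seen",ap.tolist())
print("nominal",proj(o@Rr.T+C).round(1).tolist())
for k in (-.1,.1): print(k,proj((o@R.from_euler("z",k).as_matrix().T)@Rr.T+C).round(1).tolist())
# board reprojection check
b=np.array([[0,50,0],[0,-50,0],[-70,-50,0],[-70,50,0]])/1e3; print("board",proj(b@Rr.T+rs[:3]).round(1).tolist())
E
```

```text
seen [[181, 212], [189, 274], [144, 273], [133, 212]]
nominal [[189.1, 275.7], [143.2, 274.1], [132.8, 212.1], [182.0, 213.8]]
-0.1 [[185.8, 277.3], [139.6, 271.9], [136.2, 210.2], [185.8, 216.3]]
0.1 [[192.2, 273.7], [147.1, 276.0], [129.6, 214.4], [177.9, 211.6]]
board [[201.6, 321.5], [148.3, 319.6], [143.0, 288.8], [198.4, 290.7]]
```

The seen corners match the nominal ones within about 1.5 px, so the plate hasn't slipped. Now I'll seat it.

```bash
python3 - <<'E'
from plan import *
s=-1
def rel(): return (Rr.T@(np.array(bot.read_position())-place(s)[0])*1e3).round(1)
bot.move_linear(place(s,.02,.004)[0],speed=.12)
print("near",rel(),bot.read_ft_force())
print(bot.move_linear(place(s,-.004,.004)[0],speed=.025,until_force=4),rel(),bot.read_ft_force())
p=np.array(bot.read_position())
print(bot.move_linear(p+Rr@[-.0005,0,-.009],speed=.02,until_force=3),rel(),bot.read_ft_force(),bot.read_clock())
im=bot.camera("scene")[230:350,100:260,::-1]; cv2.imwrite("pics/s1.png",cv2.resize(im,None,fx=4,fy=4,interpolation=cv2.INTER_CUBIC))
E
```

```text
near [-20.4  -0.2   4.4] [ 0.03514769  0.30529585 -1.72684743]
True [-1.5  0.2  3.7] [-2.43933054  0.47118367  4.76723032]
True [-1.5  0.1  2.6] [-0.60913596 -0.09123336  2.28182759] 19.4
```

View pics/s1.png

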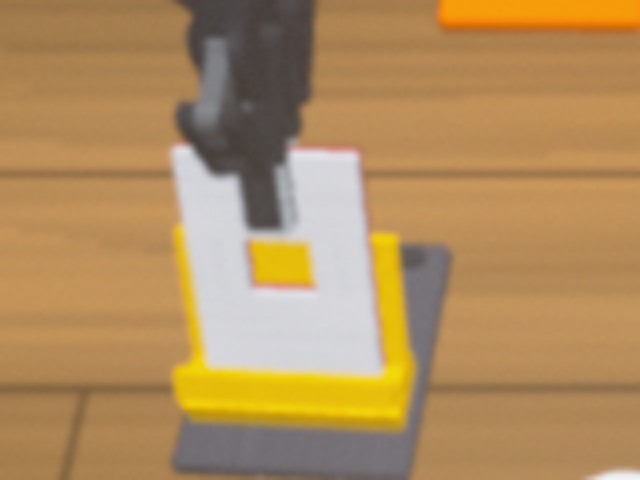

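The plate stands on the ledge behind the lip, near the middle. The second stop was only the ledge load relaxing, so I'll press a little further towards the board before releasing.

```bash
python3 - <<'E'
from plan import *
s=-1
def rel(): return (Rr.T@(np.array(bot.read_position())-place(s)[0])*1e3).round(1)
p=np.array(bot.read_position()); f0=Rr.T@bot.read_ft_force()
print(bot.move_linear(p+Rr@[0,0,-.007],speed=.015,until_force=3),rel(),(Rr.T@bot.read_ft_force()-f0).round(2))
bot.set_gripper(.25); bot.wait(.4); bot.set_gripper(.5)
bot.wait(.3); print("ft",bot.read_ft_force(),bot.read_finger_force(),bot.read_clock())
im=bot.camera("scene")[230:350,100:260,::-1]; cv2.imwrite("pics/s2.png",cv2.resize(im,None,fx=4,fy=4,interpolation=cv2.INTER_CUBIC))
E
```

```text
True [-1.5  0.1  1. ] [2.54 0.73 0.57]
ft [-0.14672537 -0.08090885  0.17841862] 0.0 21.075
```

View pics/s2.png

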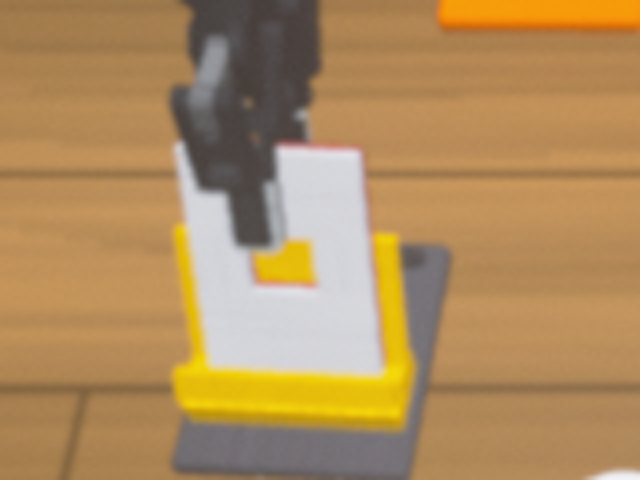

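The plate stands and leans on the board on its own, with no finger force. I'll withdraw along the slope and check.

```bash
python3 - <<'E'
from plan import *
p=np.array(bot.read_position())
print(bot.move_linear(p+Rr@[-.14,0,0],speed=.12,until_force=5)); bot.wait(.5)
im=bot.camera("scene"); M=P("scene"); print(bot.read_ft_force(),bot.read_clock())
C=rs[:3]+Rr@[-.06,0,.004]; o=np.array([[60,40,4],[60,-40,4],[-60,-40,4],[-60,40,4]])/1e3
h=np.c_[o@Rr.T+C,np.ones(4)]@M.T; print("nominal corners in crop",((h[:,:2]/h[:,2:]-[100,200])*2).round().tolist())
cv2.imwrite("pics/e.png",cv2.resize(im[200:400,100:440,::-1],(680,400),interpolation=cv2.INTER_CUBIC))
E
```

```text
False
[-0.27450341  0.54728211  0.05637124] 22.9917
nominal corners in crop [[191.0, 248.0], [105.0, 245.0], [86.0, 136.0], [178.0, 139.0]]
```

View pics/e.png

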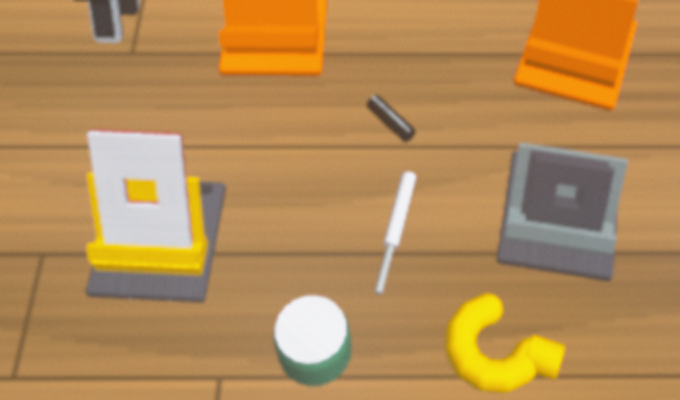

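The plate stands flat and centred on the rest, within about 2 px of the nominal corners at (88,131) and (183,135). Everything else is where it was, so I'm handing in.

```bash
python3 -c "
from cell import bot
print(bot.close_job())"
```

```text
the job is handed in; nothing more can be done
None
```

The long plate was lifted off the pile, turned over and stood on the yellow rest with its bare face to the front; in the last picture the short plates and bench items looked unmoved, and I handed the job in at about 23 s (no verdict was returned).

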